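# Discharge and power up the control board in order

## Task

Power up the printer control board: first touch the brass cap of the static-discharge puck to discharge yourself, then push in the three ivory supply switches on the board, in this order: the large round one, the small square one, the long narrow bar. Use only light fingertip presses, push each switch fully in so that it stays in, and do not pick up or shift the puck or the loose parts lying about.

Things in the scene. Friction and masses are not known exactly. Their poses are not given: they have to be found in the camera images.
- puck: Loose static-discharge puck on the bench: a dark steel disc 68 mm in diameter and 28 mm high, 0.8 kg, with a brass domed cap in the middle of its top. Origin: centre of its underside, z up.
- touch_top (a point): Middle of the top of the brass touch cap of the puck; the cap is 34 mm in diameter and its top stands 45 mm above the bench. It moves with the cap.
- touch_cap (a joint): How far the brass touch cap is pressed down, in m: 0 free, 0.012 bottomed. It is on a soft spring (0.3 N to start, about 500 N/m) and comes back up by itself.
- board: Green control-board stack, 200 mm (own x) by 300 mm (own y), fixed to the bench, top face 28 mm above the bench; the three switches stand on it. Origin: centre of its underside.
- round_switch: Fixed black switch base on the board, 48 (own x) x 66 (own y) x 20 mm, carrying the ivory LARGE ROUND cap, 40 mm in diameter. Origin: centre of its underside, 28 mm above the bench. All three bases are alike; which stands where on the board varies.
- round_top (a point): Middle of the flat top of the ivory LARGE ROUND cap, 40 mm in diameter; about 68 mm above the bench while out, 20 mm above the top of its base. It moves down with the cap.
- round_cap (a joint): How far this cap is pushed in, in m: 0 to 0.002 at the start (out), 0.010 fully in. It slides straight down against about 2.5 N of friction and stays where it is left. At the end of its travel a cushion takes over (4 N to start, then 1500 N/m, up to 8 mm more, which this value does not count), so a press of 6 to 10 N puts it fully in; the cushion springs back, the cap stays in.
- square_switch: Fixed black switch base on the board, 48 (own x) x 66 (own y) x 20 mm, carrying the ivory SMALL SQUARE cap, 22 x 22 mm. Origin: centre of its underside, 28 mm above the bench. All three bases are alike; which stands where on the board varies.
- square_top (a point): Middle of the flat top of the ivory SMALL SQUARE cap, 22 x 22 mm; about 68 mm above the bench while out, 20 mm above the top of its base. It moves down with the cap.
- square_cap (a joint): How far this cap is pushed in, in m: 0 to 0.002 at the start (out), 0.010 fully in. It slides straight down against about 2.5 N of friction and stays where it is left. At the end of its travel a cushion takes over (4 N to start, then 1500 N/m, up to 8 mm more, which this value does not count), so a press of 6 to 10 N puts it fully in; the cushion springs back, the cap stays in.
- bar_switch: Fixed black switch base on the board, 48 (own x) x 66 (own y) x 20 mm, carrying the ivory LONG NARROW BAR cap, 14 mm (own x) by 56 mm (own y). Origin: centre of its underside, 28 mm above the bench. All three bases are alike; which stands where on the board varies.
- bar_top (a point): Middle of the flat top of the ivory LONG NARROW BAR cap, 14 mm (own x) by 56 mm (own y); about 68 mm above the bench while out, 20 mm above the top of its base. It moves down with the cap.
- bar_cap (a joint): How far this cap is pushed in, in m: 0 to 0.002 at the start (out), 0.010 fully in. It slides straight down against about 2.5 N of friction and stays where it is left. At the end of its travel a cushion takes over (4 N to start, then 1500 N/m, up to 8 mm more, which this value does not count), so a press of 6 to 10 N puts it fully in; the cushion springs back, the cap stays in.
- relay: Bystander: loose black relay with a steel top standing on the board, 22 x 30 x 26 mm high. Origin: centre of its underside.
- jar: Bystander: small closed glass jar near the puck, 48 mm in diameter, 60 mm high. Origin: centre of its underside.
- capacitor: Bystander: black capacitor can standing near the puck, 35 mm in diameter, 46 mm high. Origin: centre of its underside.
- screwdriver: Bystander: screwdriver lying on the bench on the robot's right (-y) of the board, about 200 mm long. Origin: under it, within its length.
Not all that is in view belongs to the job. Leave any orange look-alike of the puck alone.

How it is judged:
On the way, in this order (a step that is already met when the one before it is completed fails the run):
1. a finger presses the brass touch cap of the puck down a little (contact force between the fingers and puck above 0.5 N and value of joint touch_cap above 0.001 m), for 0.05 s.
2. the round cap is pushed in (more than 7 of its 10 mm) (value of joint round_cap above 0.007 m), for 0.1 s.
3. the square cap is pushed in (more than 7 of its 10 mm) (value of joint square_cap above 0.007 m), for 0.1 s.
4. the bar cap is pushed in (more than 7 of its 10 mm) (value of joint bar_cap above 0.007 m), for 0.1 s.
At the end, for the whole second after the job is handed in: All three caps are in by more than 7 mm of their 10 mm, the brass cap is free again, the puck stands at rest upright, and the puck, relay, jar, capacitor and screwdriver are within 15 mm of where they began (value of joint each of round_cap, square_cap, bar_cap above 0.007 m and value of joint touch_cap below 0.001 m and distance of each of puck, relay, jar, capacitor, screwdriver from where it was at the start of the episode below 0.015 m and linear speed of puck below 0.02 m/s and angle between puck's own z axis and vertical below 0.1 rad); the robot touches nothing.
It fails at once if the square switch pushed in before the round one (value of joint square_cap above 0.005 m and not (value of joint round_cap above 0.007 m)).
It fails at once if the bar switch pushed in before the square one (value of joint bar_cap above 0.005 m and not (value of joint square_cap above 0.007 m)).
It fails at once if a switch or the puck pressed hard by the robot (more than 30 N) (contact force between any of the fingers, the arm and puck above 30 N or contact force between any of the fingers, the arm and round_switch above 30 N or contact force between any of the fingers, the arm and square_switch above 30 N or contact force between any of the fingers, the arm and bar_switch above 30 N).
It fails at once if the puck lifted or shoved more than 15 mm (height (world z) of puck above 0.008 m or distance of puck from where it was at the start of the episode above 0.015 m).
It fails at once if a loose part lifted or shoved more than 15 mm (distance of any of relay, jar, capacitor, screwdriver from where it was at the start of the episode above 0.015 m).
It also fails if it takes over 48 s, if anything falls off the work surface, if the arm or the gripper's body presses on something with over 40 N, if the wrist force passes 120 N, or if a joint passes its speed limit or range.

## Robot

A 6-joint arm with a two-finger parallel gripper is mounted at the origin on the work surface. World frame = base frame: x ahead of the robot, y to its left, z up, the work surface at z = 0. Lengths are in m, angles in rad, forces in N, time in s.
With the tool pointing down it reaches from about 0.375 to 0.9 m from the base axis. Payload 3.1 kg.
Tool frame: the origin (TCP) lies midway between the tips of the shut fingers; the grasp point (between the pads) lies 19 mm behind it; z points along the fingers, y is the line along which they close (so a half turn about z gives the same grasp; the last joint's range is limited). The gripper opens to 87 mm and grips with 3 to 60 N. Pads are 19 mm wide; open, the fingers measure 117 mm over their backs; the gripper's body (75 mm by 190 mm) begins 51 mm behind the grasp point.
Start: joints at [0.976, 0.527, 1.433, -0, 1.181, -0.178], TCP at [0.253, 0.571, 0.223] pointing down, gripper open.
Joint ranges: [-3.08, 3.08], [-0.75, 2.2], [0.22, 2.44], [-1.43, 4.57], [0, 2.65], [-2.85, 2.85]. Speed limits (rad/s): [2.79, 2.79, 3.14, 3.14, 3.14, 3.14].

## Interface

Orientations are given as a unit quaternion [x, y, z, w].
In Python, from rig import get_obs, cams, job gives the robot as it stands.
- The arm moves only by the tool servo_tool, never from a script. Its argument "moves" is text: rows parted by semicolons, each of 5 numbers parted by spaces: the shift along the tool's x, y, z in m, then the turn about the tool's z in degrees, then the finger opening in m, from 0 to 0.087. In form: dx dy dz spin claw; .... A call has 1 to 10 rows; each row is the pose to reach, as a shift and turn from the pose commanded when the call began, along the tool's axes at that moment; what a row does not reach only later rows make up. A row lasts 1/12 s, in which the tool goes at most 41.7 mm and 7.16 degrees, less where a joint would pass 70% of its speed; a pose out of reach is approached as far as the arm can. A call with a gripper value outside its range is refused whole. The fingers move at their own pace and stop on an object; "grip_force" is the grip in N (left out, the last holds). Time passes only in rows, so rows that repeat a pose let the fingers close. It gives the time, the measured TCP pose, the force, the opening and the grip force at its end, in the units of the state.
- get_obs(): the state, without advancing time (a new reading comes with each control period).
- cams.camera(name): name is "scene" or "top" or "wrist"; returns the picture (420x560x3 uint8, blue, green, red); there is no depth.
- cams.camera_model(name): a dict with "fx", "fy", "cx", "cy" (pixels), "R" (3x3) and "t" (3): a world point X has camera coordinates R X + t. Camera axes: x right, y down, z forward; pixel columns grow to the right and rows downward; lengths in m; the calibration is good to about 2 mm. A picture is of the moment at which its call begins: read the wrist's pose just before it. camera_model takes no time and is no camera call; for the wrist camera it gives the pose at the moment of the call.
- job.hand_in(): hands the job in; it is judged then, once.
The state is a dict: "time": time; "q": joint angles; "joint_velocities": joint speeds; "joint_torque": joint torques, N m; "position": TCP position; "tool_rot": TCP orientation; "ft_force": force on the tool from outside, world axes, zero at the start; "moment": the same for the moment, N m; "grip_width": finger opening in m; "grip_force": force on a finger pad.
Only numpy, scipy, OpenCV 4.12 (cv2) and the standard library are available. Lean on these libraries where they do the work, as an engineer would, in place of code of your own. Each camera call takes 0.05 s, during which the arm holds its last target. There are 200 camera calls.

## Working session

There is one attempt and no reset: what is moved stays moved. The work goes in short steps, Python scripts to look and compute and a tool call to move; the robot and the scene stay as the last step left them, time stands still between calls to the robot, and variables do not carry over. Pictures are saved under pics/ and viewed, at most 10 in all, crops included, and the job is handed in when it is done.

Besides the shell and the picture viewer there is one more tool, called after "Emit:" as name(argument=value, ...) on one line, values as JSON. servo_tool: Moves the arm, as the interface text tells. Its arguments: {"type":"object","properties":{"moves":{"type":"string"},"grip_force":{"type":"number"}},"required":["moves"]}

```bash
ls; mkdir -p pics; python3 - <<'E'
from rig import get_obs,cams
import cv2
o=get_obs();print({k:o[k] for k in('time','position','tool_rot','grip_width')})
for n in('top','scene'):
    cv2.imwrite(f'pics/{n}0.png',cams.camera(n)); m=cams.camera_model(n);print(n,m)
E
```

```text
pics
{'time': 0.0, 'position': array([0.25258017, 0.57089026, 0.22156265]), 'tool_rot': array([ 2.06890398e-01,  9.78363519e-01, -1.01300910e-03, -4.02527319e-04]), 'grip_width': 0.08682289884833216}
top {'fx': 390.2628331253213, 'fy': 390.2628331253213, 'cx': 282.2101036182368, 'cy': 214.85361331807465, 'R': array([[ 0.016303  , -0.99968671, -0.01899198],
       [-0.99730879, -0.01490045, -0.07178541],
       [ 0.07147993,  0.02011118, -0.99723927]]), 't': array([-0.01134972,  0.53050293,  0.94951874])}
scene {'fx': 421.6503937937737, 'fy': 421.6503937937737, 'cx': 279.8376712979729, 'cy': 209.17575381361877, 'R': array([[ 0.68541161,  0.7280824 , -0.01034089],
       [ 0.39818686, -0.38666467, -0.8318279 ],
       [-0.60963771,  0.56602689, -0.55493731]]), 't': array([-0.33543978, -0.16177777,  1.2995287 ])}
```

View pics/top0.png

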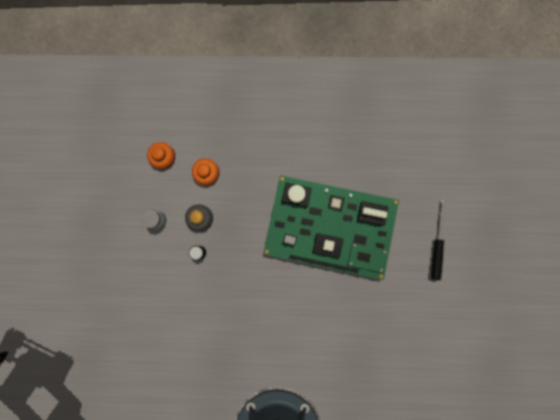

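View pics/scene0.png

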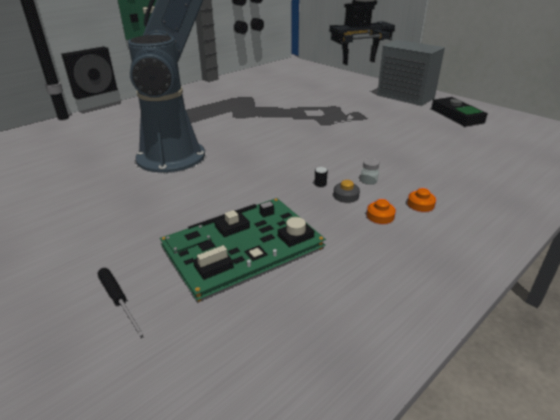

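The top view shows the puck cap at about (197,217), the round cap at (297,194), the square cap at (329,245) and the bar at (375,213). The item at (336,203) is a flat chip with no switch base. The relay is at about (290,240), the capacitor at (196,254) and the jar at (154,221). Next I'll refine the cap positions and check them against the scene view.

```bash
cat > h.py <<'E'
import numpy as np,cv2
from rig import get_obs,cams
def ray(m,u,v,z):
    R=np.array(m['R']);t=np.array(m['t']);C=-R.T@t
    d=R.T@np.array([(u-m['cx'])/m['fx'],(v-m['cy'])/m['fy'],1]);return C+d*(z-C[2])/d[2]
def proj(m,X):
    c=np.array(m['R'])@X+m['t'];return (m['fx']*c[0]/c[2]+m['cx'],m['fy']*c[1]/c[2]+m['cy'])
def blob(hsv,u,v,lo,hi,r=16):
    m=np.zeros(hsv.shape[:2],np.uint8);s=np.s_[v-r:v+r,u-r:u+r];m[s]=cv2.inRange(hsv,lo,hi)[s]
    n,l,st,c=cv2.connectedComponentsWithStats(m);i=1+np.argmax(st[1:,4])
    return c[i],st[i],cv2.minAreaRect(np.argwhere(l==i)[:,::-1].astype(np.float32))
E
python3 - <<'E'
from h import *
I=cv2.imread('pics/top0.png');h=cv2.cvtColor(I,cv2.COLOR_BGR2HSV);m=cams.camera_model('top');s=cams.camera_model('scene')
iv=((10,0,140),(40,110,255))
for n,u,v,z,c in(('puck',197,217,.045,((8,120,80),(30,255,255))),('round',297,194,.068,iv),('square',329,245,.068,iv),('bar',375,213,.068,iv)):
    c,st,r=blob(h,u,v,*c); X=ray(m,*c,z);print(n,c.round(1),st,r,X.round(4),'hyp',np.hypot(*X[:2]).round(3),'scene',np.round(proj(s,X)))
for n,u,v,z in(('cap',196,254,.046),('jar',154,221,.06),('relay',290,240,.054),('b1',280,178,.028),('b2',398,201,.028),('b3',381,278,.028),('b4',265,257,.028)):print(n,ray(m,u,v,z).round(3))
big=cv2.resize(I[140:300,130:410],(800,457),interpolation=cv2.INTER_CUBIC);cv2.imwrite('pics/crop.png',big)
E
```

```text
puck [196.3 216.6] [190 210  14  14 159] ((196.5, 216.5), (13.0, 13.0), 90.0) [0.5214 0.2046 0.045 ] hyp 0.56 scene [347. 181.]
round [296.4 193.1] [289 185  16  17 212] ((296.5, 193.0), (16.0, 15.0), 90.0) [ 0.5792 -0.0368  0.068 ] hyp 0.58 scene [296. 222.]
square [328.5 244.9] [324 240  10  10  81] ((328.6176452636719, 245.02943420410156), (8.973817825317383, 8.973817825317383), 14.03624439239502) [ 0.4583 -0.1134  0.068 ] hyp 0.472 scene [232. 213.]
bar [374.8 212.2] [364 208  23   9 132] ((374.9560852050781, 212.20484924316406), (23.187889099121094, 5.7271294593811035), 12.094757080078125) [ 0.5367 -0.2211  0.068 ] hyp 0.58 scene [212. 251.]
cap [0.431 0.202 0.046]
jar [0.508 0.302 0.06 ]
relay [ 0.468 -0.023  0.054]
b1 [0.621 0.004 0.028]
b2 [ 0.568 -0.286  0.028]
b3 [ 0.38  -0.245  0.028]
b4 [0.426 0.037 0.028]
```

View pics/crop.png

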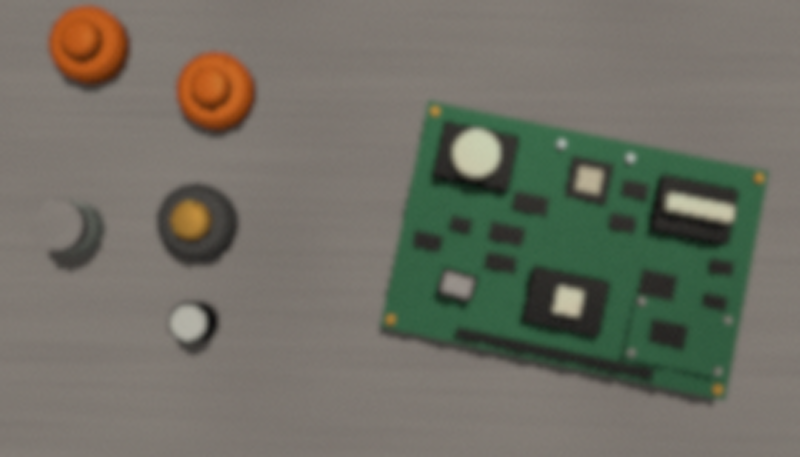

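Emit:
servo_tool(moves="-0.394 -0.226 0.08 0 0;-0.394 -0.226 0.08 0 0;-0.394 -0.226 0.08 0 0;-0.394 -0.226 0.08 0 0;-0.394 -0.226 0.08 0 0;-0.394 -0.226 0.08 0 0;-0.394 -0.226 0.08 0 0;-0.394 -0.226 0.08 0 0;-0.394 -0.226 0.08 0 0;-0.394 -0.226 0.08 0 0")

```text
time: 0.93
position: [0.4964, 0.2389, 0.1497]
tool_rot: [0.207, 0.978, -0.0, -0.0]
ft_force: [1.3, 1.0, 0.7]
grip_width: 0.0281
grip_force: 0.0
```

```bash
cat >> h.py <<'E'
from scipy.spatial.transform import Rotation
T=dict(puck=(.5214,.2046,.045),round=(.5792,-.0368,.068),square=(.4583,-.1134,.068),bar=(.5367,-.2211,.068))
def shift(n,above):
    o=get_obs();R=Rotation.from_quat(o['tool_rot']);d=np.array(T[n])+[0,0,above]-o['position']
    print(round(o['time'],2),o['position'].round(4),'F',o['ft_force'].round(2),'w',round(o['grip_width'],4),'tool shift',R.inv().apply(d).round(4))
E
python3 - <<'E'
from h import *
shift('puck',.06);m=cams.camera_model('wrist');cv2.imwrite('pics/w1.png',cams.camera('wrist'));print(proj(m,np.array(T['puck'])),proj(m,get_obs()['position']))
E
```

```text
0.93 [0.4964 0.2389 0.1497] F [1.29 0.97 0.67] w 0.0281 tool shift [-0.0367 -0.0212  0.0447]
(np.float64(255.29545684173877), np.float64(246.17972683874717)) (np.float64(272.48252337716633), np.float64(273.3281048447237))
```

View pics/w1.png

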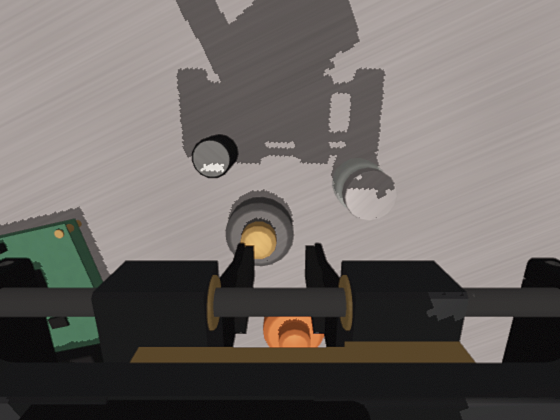

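The wrist view shows the brass cap at about (259,242), against a predicted (255,246). That agrees to about 4 mm. The jar (365,190) and capacitor (212,158) are clear.

Emit:
servo_tool(moves="-0.036 -0.021 0.045 0 0;-0.036 -0.021 0.045 0 0;-0.036 -0.021 0.045 0 0;-0.036 -0.021 0.045 0 0;-0.036 -0.021 0.045 0 0;-0.036 -0.021 0.045 0 0")

```text
time: 1.48
position: [0.52, 0.2082, 0.1063]
tool_rot: [0.206, 0.979, 0.0, 0.001]
ft_force: [-0.9, -0.5, 0.7]
grip_width: 0.0004
grip_force: 0.0
```

```bash
python3 -c "
from h import *
shift('puck',0)"
```

```text
1.48 [0.52   0.2082 0.1063] F [-0.94 -0.49  0.73] w 0.0004 tool shift [-0.0027 -0.0028  0.0613]
```

Emit:
servo_tool(moves="-0.003 -0.003 0.03 0 0;-0.003 -0.003 0.05 0 0;-0.003 -0.003 0.056 0 0;-0.003 -0.003 0.06 0 0;-0.003 -0.003 0.063 0 0;-0.003 -0.003 0.066 0 0;-0.003 -0.003 0.066 0 0;-0.003 -0.003 0.066 0 0;-0.003 -0.003 0.066 0 0")

```text
time: 2.23
position: [0.5221, 0.2033, 0.0401]
tool_rot: [0.207, 0.978, 0.0, 0.001]
ft_force: [-1.1, 2.3, 1.9]
grip_width: 0.0005
grip_force: 1.3
```

Emit:
servo_tool(moves="0 0 0.002 0 0;0 0 0.002 0 0;0 0 0.002 0 0;0 0 0.002 0 0")

```text
time: 2.57
position: [0.5222, 0.2032, 0.0376]
tool_rot: [0.207, 0.978, 0.0, 0.0]
ft_force: [-1.1, 2.3, 4.2]
grip_width: 0.0004
grip_force: 1.9
```

```bash
python3 -c "
from h import *
shift('puck',0.08)
cv2.imwrite('pics/s1.png',cv2.resize(cams.camera('scene')[120:240,280:440],(640,480)))"
```

```text
2.57 [0.5222 0.2032 0.0376] F [-1.08  2.3   4.23] w 0.0004 tool shift [ 0.0013  0.0011 -0.0874]
```

View pics/s1.png

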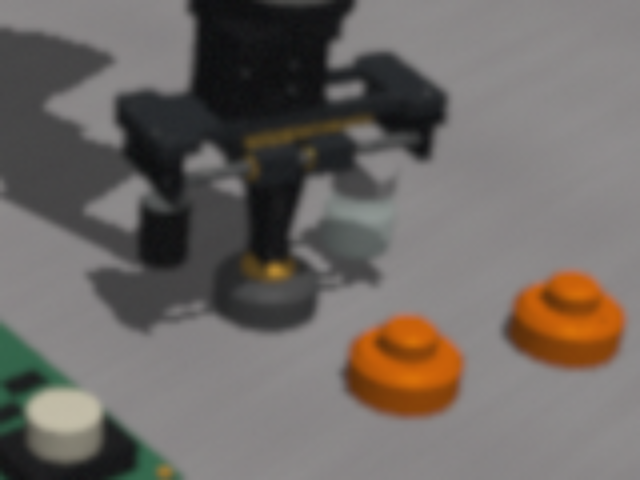

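The fingers are pressing the brass cap at about (270,268) in the crop, with about 4 N. The puck and its neighbours look undisturbed. I'll lift and go to the round cap.

Emit:
servo_tool(moves="0 0 -0.03 0 0;0 0 -0.07 0 0;0 0 -0.09 0 0;-0.15 -0.196 -0.09 0 0;-0.15 -0.196 -0.09 0 0;-0.15 -0.196 -0.09 0 0;-0.15 -0.196 -0.09 0 0;-0.15 -0.196 -0.09 0 0;-0.15 -0.196 -0.09 0 0;-0.15 -0.196 -0.09 0 0")

```text
time: 3.45
position: [0.5827, -0.0453, 0.1272]
tool_rot: [0.21, 0.978, -0.002, 0.003]
ft_force: [1.2, 1.2, 0.3]
grip_width: 0.0006
grip_force: 0.0
```

Emit:
servo_tool(moves="0 0 0 0 0;0 0 0 0 0;0 0 0 0 0")

```text
time: 3.7
position: [0.5785, -0.0358, 0.1268]
tool_rot: [0.206, 0.978, 0.0, -0.001]
ft_force: [0.3, -0.9, -0.7]
grip_width: 0.0006
grip_force: 0.0
```

```bash
python3 -c "
from h import *
shift('round',0)"
```

```text
3.7 [ 0.5785 -0.0358  0.1268] F [ 0.31 -0.87 -0.75] w 0.0006 tool shift [-0.0011 -0.0006  0.0588]
```

Emit:
servo_tool(moves="-0.001 -0.001 0.03 0 0;-0.001 -0.001 0.05 0 0;-0.001 -0.001 0.057 0 0;-0.001 -0.001 0.06 0 0;-0.001 -0.001 0.063 0 0;-0.001 -0.001 0.066 0 0;-0.001 -0.001 0.068 0 0;-0.001 -0.001 0.07 0 0;-0.001 -0.001 0.07 0 0;-0.001 -0.001 0.07 0 0")

```text
time: 4.53
position: [0.5805, -0.038, 0.0579]
tool_rot: [0.207, 0.978, 0.0, 0.0]
ft_force: [-1.7, 3.0, 4.2]
grip_width: 0.0003
grip_force: 2.2
```

Emit:
servo_tool(moves="0 0 0.001 0 0;0 0 0.001 0 0;0 0 0.001 0 0")

```text
time: 4.78
position: [0.5805, -0.0381, 0.0569]
tool_rot: [0.207, 0.978, 0.0, 0.001]
ft_force: [-1.2, 3.6, 5.3]
grip_width: -0.0
grip_force: 3.0
```

Emit:
servo_tool(moves="0 0 0.001 0 0;0 0 0.002 0 0;0 0 0.002 0 0;0 0 0.002 0 0")

```text
time: 5.12
position: [0.5805, -0.0381, 0.0552]
tool_rot: [0.207, 0.978, 0.0, 0.001]
ft_force: [-1.4, 3.3, 8.9]
grip_width: 0.0003
grip_force: 4.2
```

The cushion is reached at about 9 N, so the round cap is in. I'll lift and go to the square cap.

Emit:
servo_tool(moves="0 0 -0.03 0 0;0 0 -0.06 0 0;0 0 -0.07 0 0;0.082 -0.118 -0.07 0 0;0.082 -0.118 -0.07 0 0;0.082 -0.118 -0.07 0 0;0.082 -0.118 -0.07 0 0;0.082 -0.118 -0.07 0 0;0.082 -0.118 -0.07 0 0;0.082 -0.118 -0.07 0 0")

```text
time: 5.95
position: [0.4589, -0.1137, 0.1244]
tool_rot: [0.207, 0.978, -0.0, 0.001]
ft_force: [1.0, -0.6, 0.3]
grip_width: 0.0007
grip_force: 0.0
```

```bash
python3 - <<'E'
from h import *
I=cams.camera('wrist');m=cams.camera_model('wrist');shift('square',0)
cv2.imwrite('pics/w2.png',I);print(proj(m,np.array(T['square'])),proj(m,np.array(T['round'])-[0,0,.01]))
E
```

```text
6.0 [ 0.4591 -0.1134  0.1243] F [-0.42  0.07 -0.1 ] w 0.0003 tool shift [ 0.0008 -0.0003  0.0563]
(np.float64(277.8274964373248), np.float64(225.99131821488493)) (np.float64(420.2936695727932), np.float64(310.6283792112214))
```

View pics/w2.png

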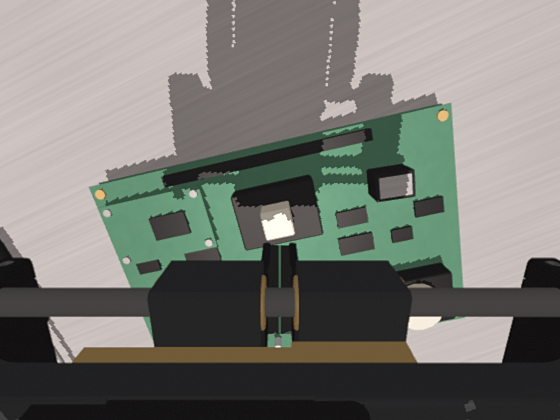

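The wrist view shows the square cap at about (277,222), against a predicted (278,226), so I'll shift 2 mm along tool +x. The relay (392,183) is well clear.

Emit:
servo_tool(moves="0.003 0 0.03 0 0;0.003 0 0.05 0 0;0.003 0 0.055 0 0;0.003 0 0.058 0 0;0.003 0 0.061 0 0;0.003 0 0.064 0 0;0.003 0 0.066 0 0;0.003 0 0.068 0 0;0.003 0 0.069 0 0;0.003 0 0.069 0 0")

```text
time: 6.83
position: [0.455, -0.1117, 0.056]
tool_rot: [0.207, 0.978, 0.0, 0.001]
ft_force: [-0.6, 2.8, 7.3]
grip_width: 0.0005
grip_force: 3.6
```

Emit:
servo_tool(moves="0 0 0.001 0 0;0 0 0.0015 0 0;0 0 0.0015 0 0;0 0 0.0015 0 0")

```text
time: 7.17
position: [0.455, -0.1116, 0.0548]
tool_rot: [0.207, 0.978, 0.0, 0.001]
ft_force: [-0.5, 3.2, 8.4]
grip_width: 0.0002
grip_force: 4.5
```

Emit:
servo_tool(moves="0 0 -0.03 0 0;0 0 -0.06 0 0;0 0 -0.07 0 0;-0.118 -0.067 -0.07 0 0;-0.118 -0.067 -0.07 0 0;-0.118 -0.067 -0.07 0 0;-0.118 -0.067 -0.07 0 0;-0.118 -0.067 -0.07 0 0;-0.118 -0.067 -0.07 0 0;-0.118 -0.067 -0.07 0 0")

```text
time: 8.0
position: [0.534, -0.2196, 0.1234]
tool_rot: [0.207, 0.978, 0.0, -0.001]
ft_force: [0.2, 1.3, 0.2]
grip_width: 0.0004
grip_force: 0.0
```

```bash
python3 - <<'E'
from h import *
I=cams.camera('wrist');m=cams.camera_model('wrist');shift('bar',0)
cv2.imwrite('pics/w3.png',I);print(proj(m,np.array(T['bar'])))
E
```

```text
8.05 [ 0.5339 -0.2193  0.1234] F [0.19 0.63 0.34] w 0.0006 tool shift [-0.0034 -0.0006  0.0554]
(np.float64(277.479937267556), np.float64(231.8459433079615))
```

View pics/w3.png

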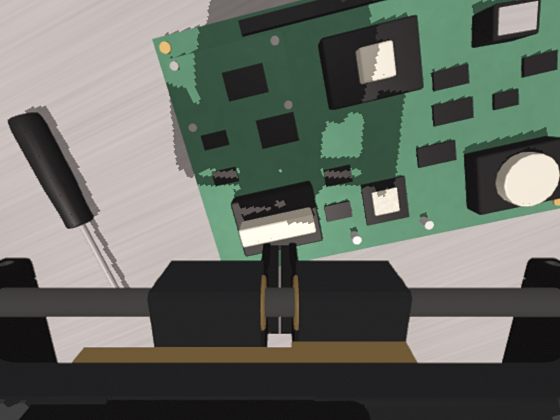

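The wrist view shows the bar centre at about (278,229), against a predicted (277,232). The square and round caps look low. The screwdriver (60,170) is clear.

Emit:
servo_tool(moves="-0.001 -0.001 0.03 0 0;-0.001 -0.001 0.05 0 0;-0.001 -0.001 0.054 0 0;-0.001 -0.001 0.057 0 0;-0.001 -0.001 0.06 0 0;-0.001 -0.001 0.063 0 0;-0.001 -0.001 0.065 0 0;-0.001 -0.001 0.067 0 0;-0.001 -0.001 0.068 0 0;-0.001 -0.001 0.068 0 0")

```text
time: 8.88
position: [0.5361, -0.222, 0.0565]
tool_rot: [0.207, 0.978, 0.0, 0.0]
ft_force: [-1.8, 2.9, 5.9]
grip_width: 0.0001
grip_force: 3.3
```

Emit:
servo_tool(moves="0 0 0.001 0 0;0 0 0.0015 0 0;0 0 0.0015 0 0;0 0 0.0015 0 0")

```text
time: 9.22
position: [0.5361, -0.222, 0.0554]
tool_rot: [0.207, 0.978, 0.0, 0.0]
ft_force: [-2.6, 3.6, 8.4]
grip_width: 0.0002
grip_force: 4.0
```

Emit:
servo_tool(moves="0 0 -0.03 0 0;0 0 -0.07 0 0;0 0 -0.1 0 0;0 0 -0.14 0 0;0.05 -0.1 -0.14 0 0;0.05 -0.1 -0.14 0 0;0.05 -0.1 -0.14 0 0;0.05 -0.1 -0.14 0 0;0.05 -0.1 -0.14 0 0;0.05 -0.1 -0.14 0 0")

```text
time: 10.05
position: [0.4504, -0.2938, 0.1945]
tool_rot: [0.207, 0.978, -0.0, 0.001]
ft_force: [0.3, 0.4, 0.6]
grip_width: 0.0008
grip_force: 0.0
```

```bash
python3 - <<'E'
from h import *
shift('bar',0);a=cv2.resize(cams.camera('scene')[150:310,140:440],(800,427),interpolation=cv2.INTER_CUBIC);cv2.imwrite('pics/s2.png',a)
E
```

```text
10.05 [ 0.4504 -0.2938  0.1945] F [0.27 0.38 0.63] w 0.0008 tool shift [-0.0492  0.1015  0.1266]
```

View pics/s2.png

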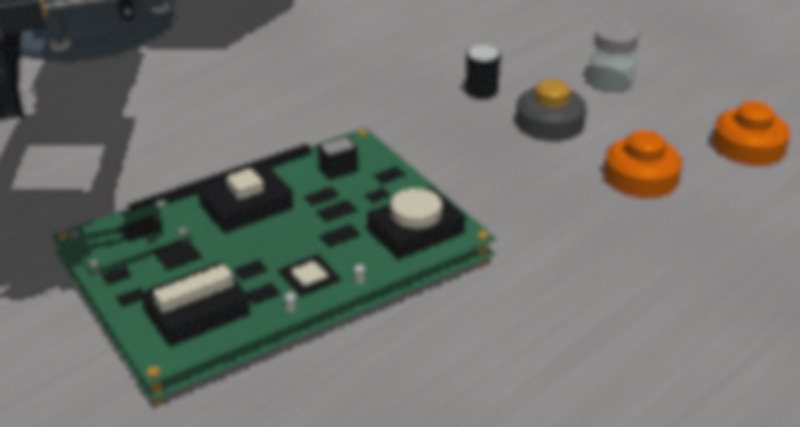

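All three caps, at (245,182), (415,208) and (195,287), now sit lower on their bases. The brass cap at (553,93) is back up, and the loose parts are where they were.

```bash
python3 -c "
from rig import job
print(job.hand_in())"
```

```text
the job is handed in; nothing more can be done
None
```

The brass cap was touched, then the round, square and bar switches were pressed in that order, each to about 8–9 N. The last picture showed all three caps in and no loose part visibly moved; the job is handed in, but no verdict was returned.

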